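Load a round cell into a spring-contact charging cradle

TASK

Take the green round cell from the blue rest and load it into the charging cradle: press its flat end against the spring plunger, then swing the button end down past the orange retaining lip until the cell lies level and fully down on the floor of the cradle, held by the spring under the lip. Press gently, without ramming the spring or the lip, and leave the mug, the tape roll and the pliers alone.

Things in the scene. Friction and masses are not known exactly. Their poses are not given: they have to be found in the camera images.
- cell: Green cylindrical cell, white band near its button end; body 26 mm in diameter, 63 mm long; 0.06 to 0.13 kg. Origin: on its axis, mid-body. x runs along the cell to the button end; flat end at x = -31.5 mm; it may be turned at will about x. Starts level in the blue rest.
- cell_button (a point): Tip of the cell's steel button contact (12 mm in diameter, 1.5 mm tall), on the axis, 33 mm from the cell's origin.
- rest: Fixed blue rest that holds the cell at the start, axis 40 mm above the desk. 96 x 60 x 8 mm plate; two blocks 10 mm long at x = +-26 mm carry the cell, their cheeks (41 mm apart outside) reach 5 mm below its axis; between the blocks all is open for fingers down to the plate. The cell lifts straight out. Origin under its centre, x along the cell.
- cradle: Charging cradle: fixed grey base 140 x 70 x 8 mm with rails to 11.5 mm. Origin on the desk under the seat; x from spring to lip, z up. The black carriage with floor, spring and lip is clamped up to 10 mm either way along x from its middle place; the readings do not tell where: find it by feel or eye. It holds still under load. Cell or gripper may press on the cradle with at most 25 N.
- seat (a point): Fixed on the base, 45 mm above the desk: the cell's origin when seated, if the carriage is at its middle place. Axes as the cradle's. Trough floor 20 mm wide, 13 mm below. Side cheeks 30 mm apart inside, 38 mm outside, up to 1 mm below this point, at x from -50 to -24 and +23 to +34 mm; between them the sides are open for fingers down to the base.
- spring (a point): Fixed on the base: centre of the free brass plunger's face (14 mm disc), carriage at middle; 27 mm to -x of the seat point, same height. The cell pushes it to -x into its housing: 2 N at first touch plus 0.5 N per mm; about 4 N with the cell seated, 7.3 N where the button just clears the lip, 10 N where its end meets the hard housing face, 16 mm further to -x, 53 mm high, 38 mm wide.
- lip (a point): Fixed on the base: lower edge of the orange lip's tip, carriage at middle; 27 mm to +x of the seat point, 14.5 mm above it. Lip and upper wall 20 mm wide; lip 4 mm thick, reaching 6 mm out from the end wall (inner face at x = +33 mm). It cannot go in level: flat end in low first, tilted 30 degrees, button end up, it presses the plunger in, then swings down to the floor (friction can hold it up).
- mug: White mug, 82 x 109 x 87 mm, loose, to be left alone; origin under its centre.
- tape: Black roll of tape with a blue core, 54 mm across, 18 mm high, loose, to be left alone; origin under its centre.
- pliers: Black pliers with yellow marks, 134 mm long, loose, to be left alone; origin under their centre.
Mind the look-alikes: they are no part of the job. Of the things that look like the cell, the middle-sized one is meant.

How it is judged:
By the outcome, as a careful person would: the job done as asked, in the order asked, and still so for the second after the job is handed in, with the robot touching nothing.
It also fails if it takes over 72 s, if anything falls off the work surface, if the arm or the gripper's body presses on something with over 40 N, if the wrist force passes 120 N, or if a joint passes its speed limit or range.

ROBOT

A 6-joint arm with a two-finger parallel gripper is mounted at the origin on a cart in front of the work surface, level with it; the furniture and walls round the work are solid. World frame = base frame: x ahead of the robot, y to its left, z up, the work surface at z = 0. Lengths are in m, angles in rad, forces in N, time in s.
With the tool pointing down it reaches from about 0.25 to 0.8 m from the base axis. Payload 8.5 kg.
Tool frame: the origin (TCP) lies midway between the tips of the shut fingers; the grasp point (between the pads) lies 19 mm behind it; z points along the fingers, y is the line along which they close (so a half turn about z gives the same grasp; the last joint's range is limited). The gripper opens to 85 mm and grips with 20 to 120 N. Pads are 22 mm wide; open, the fingers measure 114 mm over their backs; the gripper's body (76 mm by 85 mm) begins 54 mm behind the grasp point. The pads swing forward as they close: fully open they stand 13 mm farther back than shut.
Start: joints at [-1.144, 0.238, -0.013, 1.319, 0, 1.571], TCP at [0.217, -0.478, 0.195] pointing down, gripper open.
Joint ranges: [-2.66, 2.66], [-1.03, 1.9], [-1.14, 1.46], [-1.82, 2.27], [-1.45, 1.34], [-3.14, 3.14]. Speed limits (rad/s): [2.22, 2.22, 2.79, 3.14, 3.14, 3.14].

INTERFACE

Orientations are given as a unit quaternion [w, x, y, z].
In Python, from rig import monitor, cams, ctrl gives the robot as it stands. The module is installed in compiled form; this text tells all that it offers.
- The arm moves only by the tool jog_arm, never from a script. Its argument "plan" is a list of rows, each an object with "translation": the shift along the tool's x, y, z each as a share of 0.025 m, from -1 to 1, a list of three; "twist": the turn, a rotation vector about the tool's x, y, z each as a share of 0.1 rad, from -1 to 1, a list of three. A call has 1 to 8 rows; each row shifts and turns the commanded pose from where the row before left it, along the tool's axes as they then stand; what a row does not reach is not made up. A row lasts 1/8 s, in which the tool goes at most 62.5 mm and 10.7 degrees, less where a joint would pass 70% of its speed; a pose out of reach is approached as far as the arm can. A call with a number of a shift or a turn outside -1 to 1 is refused whole. A call with a gripper value outside its range is refused whole. "hand" is the opening, from 0 (shut) to 1 (fully open), set as the call begins (left out, the last holds). The fingers move at their own pace and stop on an object; "squeeze" is the grip in N (left out, the last holds). Time passes only in rows, so rows that do not move let the fingers close. It gives the time, the measured TCP pose, the force, the opening and the grip force at its end, in the units of the state.
- monitor.get_state(): the state, without advancing time (a new reading comes with each control period).
- cams.capture(name): name is "scene" or "top" or "wrist"; returns a dict with "color" (480x640x3 uint8, red, green, blue), "range_z" (480x640 float32, m along the optical axis (not along the pixel's ray), 0 where there is no reading), "camera_matrix" (3x3 intrinsics, pixels), "rvec" (rotation vector, rad) and "tvec" (3), from world to camera coordinates, as OpenCV has them. Camera axes: x right, y down, z forward; pixel columns grow to the right and rows downward; lengths in m; the calibration is good to about 2 mm. A picture is of the moment at which its call begins.
- ctrl.close_job(): hands the job in; it is judged then, once.
The state is a dict: "clock": time; "joint_positions": joint angles; "joint_vel": joint speeds; "tau": joint torques, N m; "eef_pos": TCP position; "tool_rot": TCP orientation; "ft_force": force on the tool from outside, world axes, zero at the start; "wrist_torque": the same for the moment, N m; "grip_width": opening from 0.0 (shut) to 1.0 (fully open); "grasp_force": force on a finger pad.
Only numpy, scipy, OpenCV 4.12 (cv2) and the standard library are available. Lean on these libraries where they do the work, as an engineer would, in place of code of your own. Each camera call takes 0.05 s, during which the arm holds its last target. There are 200 camera calls.

## Working session

There is one attempt and no reset: what is moved stays moved. The work goes in short steps, Python scripts to look and compute and a tool call to move; the robot and the scene stay as the last step left them, time stands still between calls to the robot, and variables do not carry over. Pictures are saved under pics/ and viewed, at most 10 in all, crops included, and the job is handed in when it is done.

Besides the shell and the picture viewer there is one more tool, called after "Emit:" by a JSON object that holds its "name" and its "arguments". jog_arm: Moves the arm, as the interface text tells. Its arguments: {"type":"object","properties":{"plan":{"type":"array","items":{"type":"object","properties":{"translation":{"type":"array","items":{"type":"number","minimum":-1,"maximum":1}},"twist":{"type":"array","items":{"type":"number","minimum":-1,"maximum":1}}}}},"hand":{"type":"number"},"squeeze":{"type":"number"}},"required":["plan"]}

```bash
mkdir -p pics
cat > h.py <<'E'
import numpy as np,cv2
from rig import monitor,cams,ctrl
def cap(n):
    c=cams.capture(n); np.savez(''+n+'.npz',**c); return c
def load(n): return dict(np.load(''+n+'.npz'))
def pts(c):
    R=cv2.Rodrigues(c['rvec'])[0];K=c['camera_matrix'];z=c['range_z']
    v,u=np.mgrid[:480,:640]
    P=np.stack([(u-K[0,2])/K[0,0]*z,(v-K[1,2])/K[1,1]*z,z],-1)
    return (P-c['tvec'].reshape(3))@R
def save(f,c,box=None,s=1):
    im=c['color'][...,::-1]
    if box: im=im[box[1]:box[3],box[0]:box[2]]
    cv2.imwrite('pics/'+f,cv2.resize(im,None,fx=s,fy=s,interpolation=cv2.INTER_CUBIC))
E
python3 - <<'E'
from h import *
for n in('top','scene'): c=cap(n); save(n+'1.png',c); print(n,(-cv2.Rodrigues(c['rvec'])[0].T@c['tvec'].reshape(3)),c['camera_matrix'][0,0])
print(monitor.get_state())
E
```

```text
top [ 3.39490643e-01 -7.90679539e-04  1.20431644e+00] 561.732828487252
scene [0.04152479 1.03932718 0.71358332] 520.4645308700362
{'clock': 0.1, 'joint_positions': array([-1.14399759e+00,  2.38729867e-01, -1.41851593e-02,  1.31919306e+00,
        1.31170228e-05,  1.57076557e+00]), 'joint_vel': array([ 0.00191617, -0.00265212,  0.00206513,  0.00010015, -0.00054859,
        0.00239588]), 'tau': array([-6.26564452e-04, -5.39721537e+01,  3.46998489e+01,  1.34512241e-02,
        2.99900410e-05,  5.95375610e-06]), 'eef_pos': array([ 0.21715628, -0.47751587,  0.19493126]), 'tool_rot': array([-6.42395066e-04,  9.77313168e-01,  2.11798353e-01, -1.32485210e-04]), 'ft_force': array([0.23223965, 0.30358915, 0.58238849]), 'wrist_torque': array([ 0.00067576, -0.00779742,  0.02332154]), 'grasp_force': 0.0, 'grip_width': 0.9994333108533995}
```

View pics/top1.png

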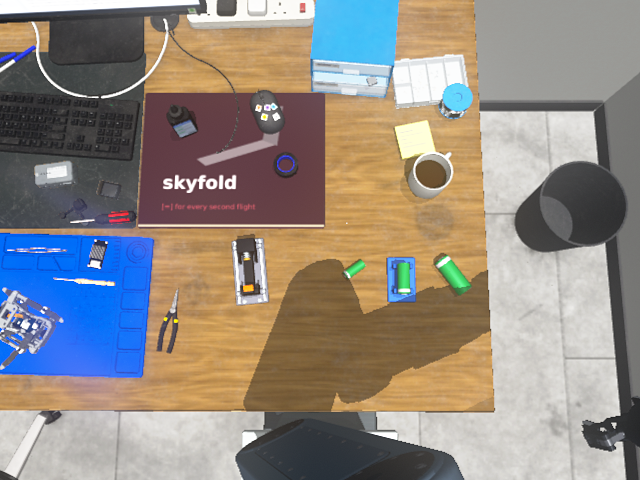

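View pics/scene1.png

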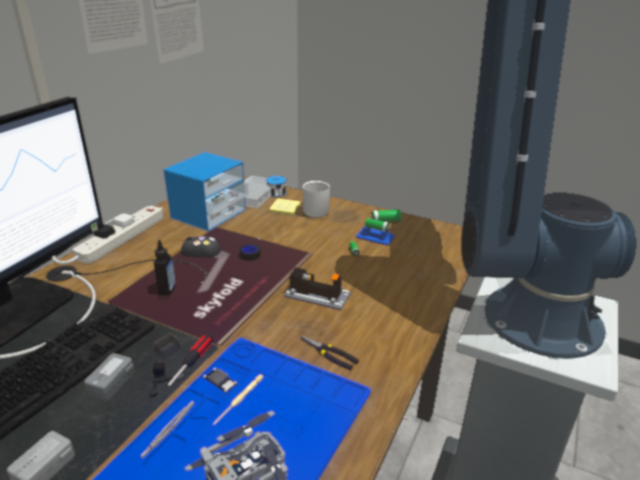

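The top view shows three green cylinders: a small one at (355,268), a middle one in the blue rest at (404,277) and a big one at (452,273). The description picks the one in the rest. The cradle is at (250,270), pliers (170,322), mug (430,175), tape (286,164).

Run:
```python
from h import *
c=load('top');P=pts(c)
a=cv2.resize(c['color'][225:315,220:280,::-1],None,fx=6,fy=6,interpolation=cv2.INTER_CUBIC)
b=cv2.resize(c['color'][245:315,380:424,::-1],None,fx=6,fy=6,interpolation=cv2.INTER_CUBIC)
b=cv2.copyMakeBorder(b,0,a.shape[0]-b.shape[0],0,0,cv2.BORDER_CONSTANT)
cv2.imwrite('pics/crop1.png',np.hstack([a,b]))
hsv=cv2.cvtColor(c['color'],cv2.COLOR_RGB2HSV)
def rep(name,m,box,zr):
    mm=np.zeros_like(m);mm[box[1]:box[3],box[0]:box[2]]=1
    q=P[m&mm&(P[...,2]>zr[0])&(P[...,2]<zr[1])]
    if len(q)<5: print(name,len(q));return
    r=cv2.minAreaRect((q[:,:2]*1000).astype(np.float32))
    print(name,len(q),'mean',q.mean(0).round(4),'rect',np.round(r[0],1),np.round(r[1],1),round(r[2],1),'z',np.percentile(q[:,2],[5,50,95]).round(4))
H,S,V=hsv[...,0],hsv[...,1],hsv[...,2]
T=np.ones_like(H,bool)
t=(380,245,424,315)
rep('cellgreen',(H>45)&(H<80)&(S>100),t,(.02,.08)); rep('celltop',T,t,(.043,.08))
rep('rest',T,t,(.005,.08)); rep('blue',(H>100)&(H<125)&(S>120),t,(.004,.012))
t=(220,225,280,315)
rep('base',T,t,(.005,.1)); rep('base_plate',T,t,(.005,.014));rep('high',T,t,(.04,.1)); rep('orange',(H>5)&(H<20)&(S>180),t,(.05,.08))
rep('lipflat',T,t,(.0585,.08));rep('housing',T,t,(.05,.057))
rep('table',T,(300,300,330,310),(-.1,.1))
```

```text
cellgreen 308 mean [ 0.4647 -0.1719  0.05  ] rect [ 461.5 -173.6] [26.1 63.3] 88.5 z [0.044  0.0505 0.055 ]
celltop 365 mean [ 0.4601 -0.1715  0.0503] rect [ 460.3 -171.8] [25.  64.3] 89.1 z [0.0445 0.0505 0.0552]
rest 1178 mean [ 0.4611 -0.1702  0.0237] rect [ 462.4 -174.5] [143.6  91.8] 2.3 z [0.0056 0.0104 0.0535]
blue 643 mean [ 0.4603 -0.1702  0.0079] rect [ 462.6 -172.8] [92.6 58.7] 0.6 z [0.0046 0.0079 0.0108]
base 2105 mean [0.48   0.1498 0.0237] rect [485.7 150.3] [122.5 190.4] 89.8 z [0.0057 0.0133 0.0559]
base_plate 1078 mean [0.4733 0.1492 0.0088] rect [485.7 150.3] [122.5 190.4] 89.8 z [0.0054 0.0086 0.0127]
high 505 mean [0.4962 0.1528 0.0522] rect [485.6 152.3] [116.1  38.3] 6.0 z [0.0423 0.0524 0.0641]
orange 15 mean [0.4397 0.1464 0.0621] rect [439.2 146.9] [11.7 19. ] 10.5 z [0.0554 0.0629 0.0661]
lipflat 85 mean [0.4364 0.1471 0.0627] rect [436.6 147.2] [16.7 19.3] 1.2 z [0.059  0.0628 0.066 ]
housing 252 mean [0.523  0.1557 0.0532] rect [485.6 152.7] [116.1  37.6] 5.7 z [0.0507 0.0532 0.0561]
table 300 mean [ 4.092e-01  1.160e-02 -1.000e-04] rect [409.3  11.7] [19.6 62.2] 0.0 z [-0.0038 -0.0002  0.0039]
```

View pics/crop1.png

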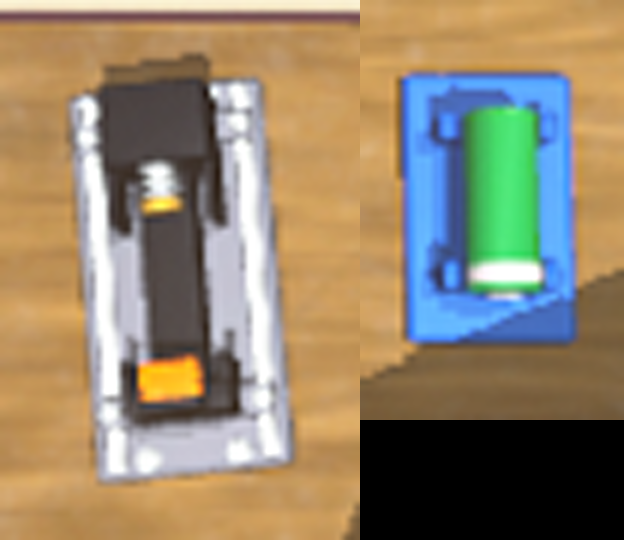

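The crop confirms the choice: the middle cell lies in the rest along world x, with its white band and button toward the robot (crop 500,275). The cradle's spring is on the far side (crop 160,205) and its lip on the near side (crop 170,380), turned about 5°. I'm going above the rest now.

Emit:
{"name": "jog_arm", "arguments": {"plan": [{"twist":[0,0,0.855]},{"twist":[0,0,0.855]},{"twist":[0,0,0.855]},{"twist":[0,0,0.855]},{"twist":[0,0,0.855]},{"translation":[0.75,-0.94,0]},{"translation":[0.75,-0.94,0]},{"translation":[0.75,-0.94,0]}]}}

```text
validation failed for argument at $.pl...
```

Emit:
{"name": "jog_arm", "arguments": {"plan": [{"translation":[0.75,-0.94,0]},{"translation":[0.75,-0.94,0]},{"translation":[0.75,-0.94,0]},{"translation":[0.75,-0.94,0]},{"translation":[0.75,-0.94,0]},{"translation":[0.75,-0.94,0]},{"translation":[0.75,-0.94,0]},{"translation":[0.75,-0.94,0]}]}}

```text
validation failed for argument at $.pl...
```

Emit:
{"name": "jog_arm", "arguments": {"plan": [{"translation":[0.75,-0.94,0]},{"translation":[0.75,-0.94,0]},{"translation":[0,0,0]},{"translation":[0,0,0]}]}}

```text
validation failed for argument at $.pl...
```

```bash
cat >> h.py <<'E'
from scipy.spatial.transform import Rotation as Ro
def tool():
    s=monitor.get_state();q=s['tool_rot'];return s,Ro.from_quat([q[1],q[2],q[3],q[0]])
def rect(q):
    r=cv2.minAreaRect((q[:,:2]*1000).astype(np.float32)); return np.round(r[0],1),np.round(r[1],1),round(r[2],2)
def show():
    s,R=tool();print('t',round(s['clock'],2),'tcp',s['eef_pos'].round(4),'x',R.as_matrix()[:,0].round(4),'z',R.as_matrix()[:,2].round(4),'F',s['ft_force'].round(2),'M',s['wrist_torque'].round(3),'w',round(s['grip_width'],3),'g',round(s['grasp_force'],1))
E
python3 - <<'E'
from h import *
show();c=cap('wrist');save('w1.png',c);P=pts(c)
hsv=cv2.cvtColor(c['color'],cv2.COLOR_RGB2HSV);H,S=hsv[...,0],hsv[...,1]
q=P[(H>45)&(H<80)&(S>100)&(P[...,2]>.025)&(abs(P[...,0]-.46)<.06)&(abs(P[...,1]+.172)<.04)]
print('green',len(q),q.mean(0) if len(q) else 0,rect(q) if len(q)>5 else '',np.percentile(q[:,2],[5,95]) if len(q) else '')
q=P[(P[...,2]>.043)&(P[...,2]<.07)&(abs(P[...,0]-.46)<.06)&(abs(P[...,1]+.172)<.03)]
print(len(q),rect(q))
E
```

```text
t 0.1 tcp [ 0.2172 -0.4775  0.1949] x [0.9103 0.414  0.    ] z [-5.0e-04  1.2e-03 -1.0e+00] F [0.23 0.3  0.58] M [ 0.001 -0.008  0.023] w 0.999 g 0.0
green 0 0  
0 (array([0., 0.]), array([0., 0.]), 0.0)
```

View pics/w1.png

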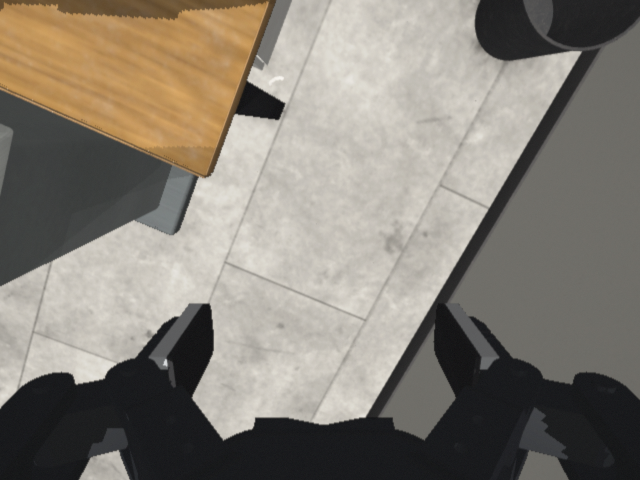

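The moves were refused, probably because each row needs both fields. The wrist view (unmoved arm) shows only floor and table corner, with fingers at the bottom. I'll resend with both fields.

Emit:
{"name": "jog_arm", "arguments": {"plan": [{"translation":[0,0,0],"twist":[0,0,0.855]},{"translation":[0,0,0],"twist":[0,0,0.855]},{"translation":[0,0,0],"twist":[0,0,0.855]},{"translation":[0,0,0],"twist":[0,0,0.855]},{"translation":[0,0,0],"twist":[0,0,0.855]},{"translation":[0.75,-0.94,0],"twist":[0,0,0]},{"translation":[0.75,-0.94,0],"twist":[0,0,0]},{"translation":[0.75,-0.94,0],"twist":[0,0,0]}]}}

```text
clock: 1.15
eef_pos: [0.2739, -0.4066, 0.1952]
tool_rot: [-0.0, 1.0, -0.001, -0.0]
ft_force: [-0.2, -0.8, 1.0]
grip_width: 1.001
grasp_force: 0.0
```

Emit:
{"name": "jog_arm", "arguments": {"plan": [{"translation":[0.75,-0.94,0],"twist":[0,0,0]},{"translation":[0.75,-0.94,0],"twist":[0,0,0]},{"translation":[0.75,-0.94,0],"twist":[0,0,0]},{"translation":[0.75,-0.94,0],"twist":[0,0,0]},{"translation":[0.75,-0.94,0],"twist":[0,0,0]},{"translation":[0.75,-0.94,0],"twist":[0,0,0]},{"translation":[0.4,-0.94,0],"twist":[0,0,0]},{"translation":[0,-0.94,0],"twist":[0,0,0]}]}}

```text
clock: 2.15
eef_pos: [0.3967, -0.2186, 0.1951]
tool_rot: [-0.0, 1.0, -0.0, -0.0]
ft_force: [1.0, 0.4, 1.6]
grip_width: 0.998
grasp_force: 0.0
```

Emit:
{"name": "jog_arm", "arguments": {"plan": [{"translation":[0,-0.9,0],"twist":[0,0,0]},{"translation":[0,-0.9,0],"twist":[0,0,0]},{"translation":[0,0,0],"twist":[0,0,0]}]}}

```text
clock: 2.52
eef_pos: [0.3961, -0.1735, 0.1955]
tool_rot: [-0.0, 1.0, 0.001, -0.0]
ft_force: [0.2, -0.5, -0.4]
grip_width: 0.999
grasp_force: 0.0
```

Run:
```python
from h import *
show();c=cap('wrist');save('w2.png',c);P=pts(c)
hsv=cv2.cvtColor(c['color'],cv2.COLOR_RGB2HSV);H,S=hsv[...,0],hsv[...,1]
q=P[(H>45)&(H<80)&(S>100)&(P[...,2]>.025)&(abs(P[...,0]-.46)<.06)&(abs(P[...,1]+.172)<.04)]
print('green',len(q),q.mean(0) if len(q) else 0,rect(q) if len(q)>5 else '',np.percentile(q[:,2],[5,95]) if len(q) else '')
q=P[(P[...,2]>.043)&(P[...,2]<.07)&(abs(P[...,0]-.46)<.06)&(abs(P[...,1]+.172)<.03)]
print(len(q),rect(q))
```

```text
t 2.52 tcp [ 0.3961 -0.1735  0.1955] x [ 1.0e+00  1.2e-03 -3.0e-04] z [-3.e-04  3.e-04 -1.e+00] F [ 0.15 -0.5  -0.36] M [0.005 0.024 0.042] w 0.999 g 0.0
green 2025 [ 0.4672764  -0.17204698  0.05497956] (array([ 462.3, -172.1]), array([63.3, 25. ]), 0.73) [0.04520888 0.05345126]
2309 (array([ 462.8, -172.4]), array([25.2, 64.1]), 89.85)
```

View pics/w2.png

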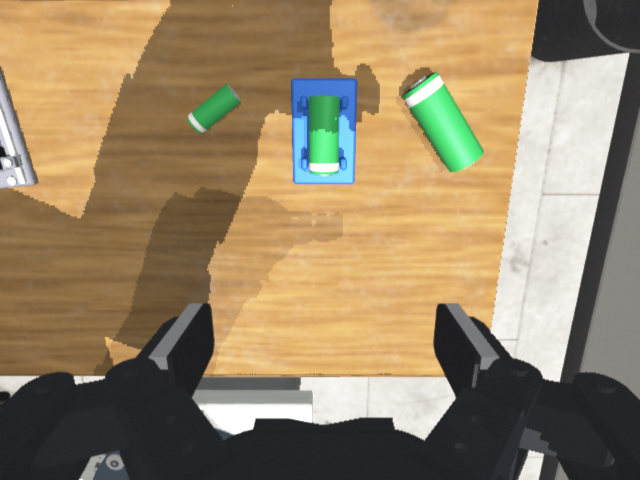

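The wrist view shows the middle cell in the rest, flat end at (323,95) and white band/button at (323,172). Its centre comes out at (0.4625,-0.172), axis height fits 40 mm and the length reads 63–64 mm, so it matches. I'll descend and grip it.

Emit:
{"name": "jog_arm", "arguments": {"plan": [{"translation":[0.9,0,0.3],"twist":[0,0,0]},{"translation":[0.9,-0.05,0.3],"twist":[0,0,0]},{"translation":[0.85,0,0.8],"twist":[0,0,0]},{"translation":[0,0,1],"twist":[0,0,0]},{"translation":[0,0,1],"twist":[0,0,0]},{"translation":[0,0,1],"twist":[0,0,0]},{"translation":[0,0,1],"twist":[0,0,0]},{"translation":[0,0,1],"twist":[0,0,0]}], "hand": 0.65}}

```text
clock: 3.58
eef_pos: [0.4626, -0.1743, 0.0345]
tool_rot: [0.0, 1.0, -0.001, -0.0]
ft_force: [0.0, 0.8, -0.4]
grip_width: 0.649
grasp_force: 0.0
```

Emit:
{"name": "jog_arm", "arguments": {"plan": [{"translation":[0,0,0.35],"twist":[0,0,0]},{"translation":[0,0,0.3],"twist":[0,0,0]},{"translation":[0,0,0],"twist":[0,0,0]}]}}

```text
clock: 3.95
eef_pos: [0.4626, -0.1735, 0.0193]
tool_rot: [-0.0, 1.0, -0.0, -0.0]
ft_force: [-1.1, 0.4, -0.2]
grip_width: 0.652
grasp_force: 0.0
```

Emit:
{"name": "jog_arm", "arguments": {"plan": [{"translation":[0,0,0],"twist":[0,0,0]},{"translation":[0,0,0],"twist":[0,0,0]},{"translation":[0,0,0],"twist":[0,0,0]},{"translation":[0,0,0],"twist":[0,0,0]},{"translation":[0,0,0],"twist":[0,0,0]},{"translation":[0,0,0],"twist":[0,0,0]}], "hand": 0, "squeeze": 40}}

```text
clock: 4.7
eef_pos: [0.4625, -0.1733, 0.0193]
tool_rot: [-0.0, 1.0, -0.0, -0.0]
ft_force: [0.4, -0.3, 0.7]
grip_width: 0.001
grasp_force: 0.0
```

```bash
python3 -c "
from h import *
show()"
```

```text
t 4.7 tcp [ 0.4625 -0.1733  0.0193] x [ 1.e+00 -7.e-04 -1.e-04] z [-1.e-04  0.e+00 -1.e+00] F [ 0.38 -0.27  0.67] M [-0.01  -0.008 -0.018] w 0.001 g 0.0
```

Run:
```python
from h import *
c=cap('wrist');t=cap('top')
im=np.hstack([c['color'][::1,::1],]) 
b=cv2.resize(t['color'][220:320,330:490],(800,500),interpolation=cv2.INTER_CUBIC)
a=cv2.resize(c['color'],(400,300));s=cap('scene')
d=cv2.resize(s['color'][190:290,320:440],(360,300),interpolation=cv2.INTER_CUBIC)
o=np.zeros((600,800,3),np.uint8);o[:300,:400]=a;o[:300,400:760]=d;o[300:]=cv2.resize(b,(480,300)).repeat(1,0) if 0 else 0
o[300:600,:480]=cv2.resize(b,(480,300))
cv2.imwrite('pics/m1.png',o[...,::-1])
```

```text
(no output)
```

View pics/m1.png

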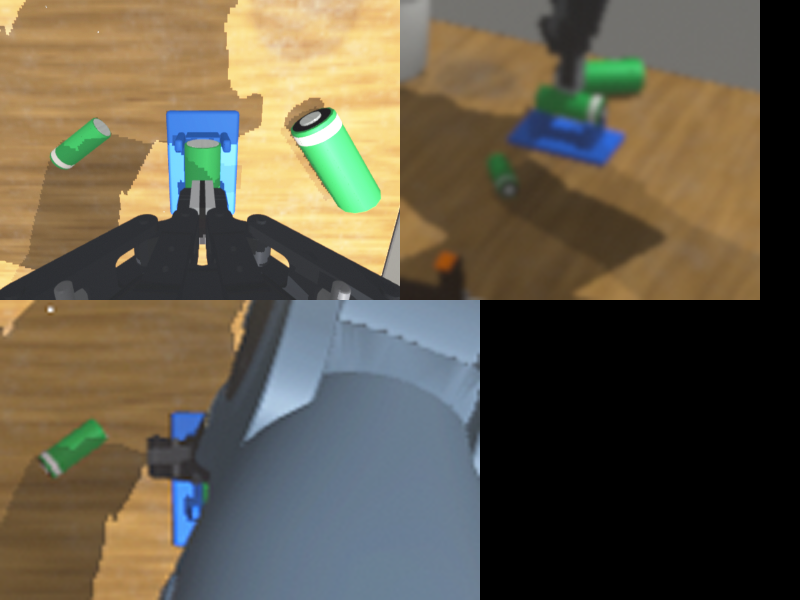

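Run:
```python
from h import *
for n in('wrist','scene','top'):
    c=load(n);P=pts(c)
    hsv=cv2.cvtColor(c['color'],cv2.COLOR_RGB2HSV);H,S=hsv[...,0],hsv[...,1]
    m=(H>45)&(H<80)&(S>100)&(P[...,2]>.02)&(abs(P[...,0]-.46)<.09)&(abs(P[...,1]+.172)<.03)
    q=P[m]; print(n,len(q)); 
    if len(q): print(q.min(0).round(3),q.max(0).round(3),np.median(q,0).round(3))
    if n!='top':
        f=(S<90)&(hsv[...,2]<140)&(abs(P[...,0]-.46)<.02)&(abs(P[...,1]+.173)<.02)&(P[...,2]>0.01)
        q=P[f]; print('finger',len(q),q.min(0).round(3),q.max(0).round(3),np.percentile(q[:,2],[1,5,20,50]).round(3))
        v,u=np.nonzero(f); print(u.min(),u.max(),v.min(),v.max())
print(load('wrist')['tvec'].ravel(),-cv2.Rodrigues(load('wrist')['rvec'])[0].T@load('wrist')['tvec'].ravel())
show()
c=load('wrist');save('w3.png',c,(230,180,430,330),4)
```

```text
wrist 3267
[ 0.463 -0.185  0.04 ] [ 0.537 -0.16   0.198] [ 0.483 -0.172  0.051]
finger 11650 [ 0.453 -0.193  0.059] [ 0.48  -0.153  0.148] [0.065 0.074 0.098 0.109]
227 432 289 479
scene 123
[ 0.441 -0.179  0.033] [ 0.49  -0.156  0.054] [ 0.465 -0.163  0.046]
finger 291 [ 0.44  -0.19   0.033] [ 0.48  -0.153  0.326] [0.046 0.058 0.075 0.12 ]
371 388 124 230
top 5
[ 0.445 -0.161  0.043] [ 0.453 -0.16   0.049] [ 0.449 -0.161  0.046]
[-0.17173873  0.45795731  0.34329054] [ 0.53704132 -0.1718493   0.19779264]
t 4.85 tcp [ 0.4625 -0.1733  0.0192] x [ 1.e+00 -7.e-04 -1.e-04] z [-1.e-04  1.e-04 -1.e+00] F [-0.32  0.5   0.12] M [ 0.025 -0.007 -0.02 ] w -0.001 g 0.0
```

View pics/w3.png

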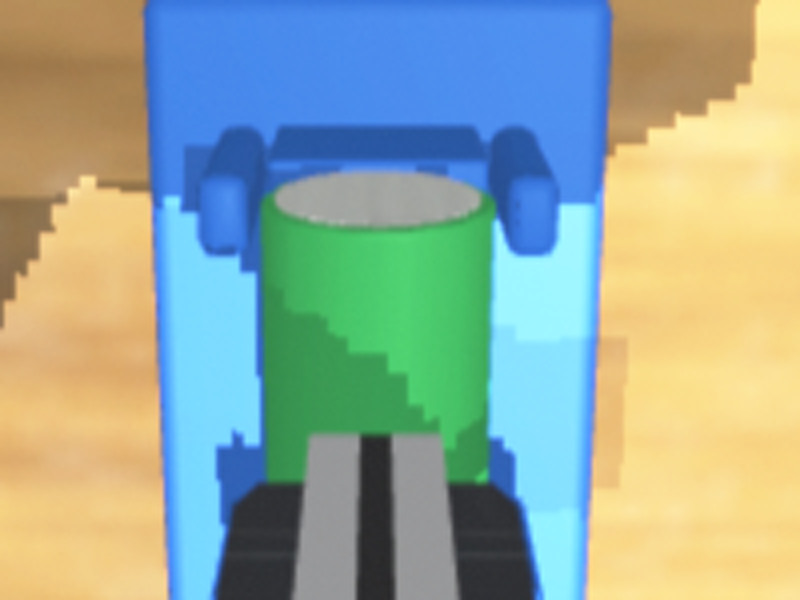

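Run:
```python
from h import *
c=load('wrist');P=pts(c)
for v in (284,287,289,291,294,300,305,310,320):
    print(v,[tuple(P[v,u].round(3)) for u in (292,312,323,335,355)])
np.set_printoptions(suppress=True)
R=cv2.Rodrigues(c['rvec'])[0];print(R.round(3))
```

```text
284 [(np.float64(0.455), np.float64(-0.155), np.float64(0.008)), (np.float64(0.473), np.float64(-0.167), np.float64(0.051)), (np.float64(0.474), np.float64(-0.172), np.float64(0.053)), (np.float64(0.474), np.float64(-0.177), np.float64(0.053)), (np.float64(0.454), np.float64(-0.189), np.float64(0.007))]
287 [(np.float64(0.453), np.float64(-0.155), np.float64(0.008)), (np.float64(0.472), np.float64(-0.167), np.float64(0.05)), (np.float64(0.537), np.float64(-0.172), np.float64(0.198)), (np.float64(0.472), np.float64(-0.177), np.float64(0.052)), (np.float64(0.453), np.float64(-0.189), np.float64(0.009))]
289 [(np.float64(0.452), np.float64(-0.155), np.float64(0.009)), (np.float64(0.476), np.float64(-0.167), np.float64(0.061)), (np.float64(0.475), np.float64(-0.172), np.float64(0.061)), (np.float64(0.475), np.float64(-0.176), np.float64(0.061)), (np.float64(0.452), np.float64(-0.189), np.float64(0.009))]
291 [(np.float64(0.451), np.float64(-0.155), np.float64(0.009)), (np.float64(0.475), np.float64(-0.167), np.float64(0.063)), (np.float64(0.476), np.float64(-0.172), np.float64(0.063)), (
[... 1013 characters left out ...]
p.float64(0.066))]
310 [(np.float64(0.471), np.float64(-0.16), np.float64(0.069)), (np.float64(0.474), np.float64(-0.168), np.float64(0.077)), (np.float64(0.475), np.float64(-0.172), np.float64(0.078)), (np.float64(0.475), np.float64(-0.176), np.float64(0.078)), (np.float64(0.471), np.float64(-0.184), np.float64(0.071))]
320 [(np.float64(0.472), np.float64(-0.161), np.float64(0.079)), (np.float64(0.475), np.float64(-0.168), np.float64(0.085)), (np.float64(0.475), np.float64(-0.172), np.float64(0.085)), (np.float64(0.475), np.float64(-0.176), np.float64(0.084)), (np.float64(0.471), np.float64(-0.183), np.float64(0.078))]
[[-0.001 -1.     0.001]
 [-0.958  0.001  0.287]
 [-0.287 -0.001 -0.958]]
```

The crop shows the fingers shut above the cell: tips at z≈0.060 by the wrist depth (crop row 433), while the reading says 0.019. The cell is untouched in the rest. So the real tips stand about 41 mm behind the reported TCP; the cameras agree on desk, rest plate and cell heights, so I trust them. I'll open, go 40 mm lower and grip again.

Emit:
{"name": "jog_arm", "arguments": {"plan": [{"translation":[0,0,0],"twist":[0,0,0]},{"translation":[0,0,0],"twist":[0,0,0]},{"translation":[0,0,0],"twist":[0,0,0]},{"translation":[0,-0.04,0],"twist":[0,0,0]}], "hand": 0.65}}

```text
clock: 5.35
eef_pos: [0.4625, -0.1723, 0.0192]
tool_rot: [-0.0, 1.0, -0.0, -0.0]
ft_force: [0.3, 0.2, 0.1]
grip_width: 0.652
grasp_force: 0.0
```

Emit:
{"name": "jog_arm", "arguments": {"plan": [{"translation":[0,0,0.4],"twist":[0,0,0]},{"translation":[0,0,0.4],"twist":[0,0,0]},{"translation":[0,0,0.4],"twist":[0,0,0]},{"translation":[0,0,0],"twist":[0,0,0]}]}}

```text
clock: 5.85
eef_pos: [0.4617, -0.172, -0.0119]
tool_rot: [-0.0, 1.0, -0.0, -0.001]
ft_force: [0.6, 0.4, 0.3]
grip_width: 0.651
grasp_force: 0.0
```

Run:
```python
from h import *
show();c=cap('wrist');P=pts(c)
# lowest finger points seen each side
for y0,y1 in((-.155,-.12),(-.225,-.19)):
    m=(P[...,1]>y0)&(P[...,1]<y1)&(abs(P[...,0]-.4625)<.02)&(P[...,2]>.012)&(P[...,2]<.12)
    m&=(cv2.cvtColor(c['color'],cv2.COLOR_RGB2HSV)[...,1]<90)
    q=P[m];print(len(q),np.percentile(q[:,2],[0,1,5]).round(3),np.percentile(q[:,1],[1,99]).round(3),q[:,0].max().round(3))
```

```text
t 5.85 tcp [ 0.4617 -0.172  -0.0119] x [ 1.e+00 -8.e-04 -2.e-03] z [-2.e-03  8.e-04 -1.e+00] F [0.56 0.45 0.29] M [-0.016  0.02  -0.007] w 0.651 g 0.0
15030 [0.029 0.035 0.044] [-0.154 -0.12 ] 0.482
18881 [0.029 0.035 0.047] [-0.225 -0.19 ] 0.482
```

Emit:
{"name": "jog_arm", "arguments": {"plan": [{"translation":[0.02,0,0.2],"twist":[0,0,0]},{"translation":[0,0,0.17],"twist":[0,0,0]},{"translation":[0,0,0],"twist":[0,0,0]}]}}

```text
clock: 6.28
eef_pos: [0.4628, -0.1722, -0.0203]
tool_rot: [-0.0, 1.0, -0.0, -0.0]
ft_force: [0.1, 0.3, 0.5]
grip_width: 0.653
grasp_force: 0.0
```

Emit:
{"name": "jog_arm", "arguments": {"plan": [{"translation":[0,0,0],"twist":[0,0,0]},{"translation":[0,0,0],"twist":[0,0,0]},{"translation":[0,0,0],"twist":[0,0,0]},{"translation":[0,0,0],"twist":[0,0,0]},{"translation":[0,0,0],"twist":[0,0,0]}], "hand": 0, "squeeze": 45}}

```text
clock: 6.9
eef_pos: [0.4631, -0.1723, -0.0198]
tool_rot: [0.0, 1.0, -0.0, 0.0]
ft_force: [-1.1, -0.2, 3.1]
grip_width: 0.29
grasp_force: 44.0
```

```bash
python3 -c "
from h import *
show();print(monitor.get_state()['joint_positions'])"
```

```text
t 6.9 tcp [ 0.4631 -0.1723 -0.0198] x [ 1.e+00 -7.e-04  2.e-04] z [ 2.e-04 -1.e-04 -1.e+00] F [-1.14 -0.22  3.08] M [-0.029  0.196  0.028] w 0.29 g 44.0
[-3.56236879e-01  3.60899665e-01 -4.46786589e-01  7.62841047e-01
 -1.32085442e-05  2.78608738e+00]
```

Gripped (24.7 mm wide), but joint 6 stands at 2.79 and would exceed its range at the cradle. I'll release and take the same grasp with a half turn of the tool.

Emit:
{"name": "jog_arm", "arguments": {"plan": [{"translation":[0,0,0],"twist":[0,0,0]},{"translation":[0,0,0],"twist":[0,0,0]},{"translation":[0,0,0],"twist":[0,0,0]},{"translation":[0,0,-0.5],"twist":[0,0,0]},{"translation":[0,0,-1],"twist":[0,0,0]},{"translation":[0,0,-1],"twist":[0,0,0]},{"translation":[0,0,-1],"twist":[0,0,0]},{"translation":[0,0,0],"twist":[0,0,-0.98]}], "hand": 0.65}}

```text
clock: 7.9
eef_pos: [0.4645, -0.1728, 0.0703]
tool_rot: [0.001, 0.999, 0.05, 0.002]
ft_force: [0.4, 0.5, 0.5]
grip_width: 0.651
grasp_force: 0.0
```

Emit:
{"name": "jog_arm", "arguments": {"plan": [{"translation":[0,0,0],"twist":[0,0,-1]},{"translation":[0,0,0],"twist":[0,0,-1]},{"translation":[0,0,0],"twist":[0,0,-1]},{"translation":[0,0,0],"twist":[0,0,-1]},{"translation":[0,0,0],"twist":[0,0,-1]},{"translation":[0,0,0],"twist":[0,0,-1]},{"translation":[0,0,0],"twist":[0,0,-1]},{"translation":[0,0,0],"twist":[0,0,-1]}]}}

```text
clock: 8.9
eef_pos: [0.4632, -0.1723, 0.0684]
tool_rot: [0.0, 0.9, 0.435, 0.0]
ft_force: [-0.1, -1.1, -0.5]
grip_width: 0.65
grasp_force: 0.0
```

Emit:
{"name": "jog_arm", "arguments": {"plan": [{"translation":[0,0,0],"twist":[0,0,-1]},{"translation":[0,0,0],"twist":[0,0,-1]},{"translation":[0,0,0],"twist":[0,0,-1]},{"translation":[0,0,0],"twist":[0,0,-1]},{"translation":[0,0,0],"twist":[0,0,-1]},{"translation":[0,0,0],"twist":[0,0,-1]},{"translation":[0,0,0],"twist":[0,0,-1]},{"translation":[0,0,0],"twist":[0,0,-1]}]}}

```text
clock: 9.9
eef_pos: [0.4632, -0.1723, 0.0684]
tool_rot: [0.0, 0.66, 0.751, 0.0]
ft_force: [0.2, -0.4, 0.6]
grip_width: 0.649
grasp_force: 0.0
```

Emit:
{"name": "jog_arm", "arguments": {"plan": [{"translation":[0,0,0],"twist":[0,0,-1]},{"translation":[0,0,0],"twist":[0,0,-1]},{"translation":[0,0,0],"twist":[0,0,-1]},{"translation":[0,0,0],"twist":[0,0,-1]},{"translation":[0,0,0],"twist":[0,0,-1]},{"translation":[0,0,0],"twist":[0,0,-1]},{"translation":[0,0,0],"twist":[0,0,-1]},{"translation":[0,0,0],"twist":[0,0,-1]}]}}

```text
clock: 10.9
eef_pos: [0.4632, -0.1723, 0.0684]
tool_rot: [0.0, 0.315, 0.949, 0.0]
ft_force: [-0.1, -0.1, 0.7]
grip_width: 0.649
grasp_force: 0.0
```

Emit:
{"name": "jog_arm", "arguments": {"plan": [{"translation":[0,0,0],"twist":[0,0,-1]},{"translation":[0,0,0],"twist":[0,0,-1]},{"translation":[0,0,0],"twist":[0,0,-1]},{"translation":[0,0,0],"twist":[0,0,-1]},{"translation":[0,0,0],"twist":[0,0,-1]},{"translation":[0,0,0],"twist":[0,0,-1]},{"translation":[0,0,0],"twist":[0,0,-0.43]},{"translation":[0,0,0],"twist":[0,0,0]}]}}

```text
clock: 11.9
eef_pos: [0.4632, -0.1723, 0.0682]
tool_rot: [0.0, 0.001, 1.0, -0.0]
ft_force: [-0.1, -0.3, -0.2]
grip_width: 0.647
grasp_force: 0.0
```

Run:
```python
from h import *
show();print(monitor.get_state()['joint_positions'].round(3))
c=cap('wrist');P=pts(c);hsv=cv2.cvtColor(c['color'],cv2.COLOR_RGB2HSV);H,S=hsv[...,0],hsv[...,1]
B=(abs(P[...,0]-.46)<.06)&(abs(P[...,1]+.172)<.03)
q=P[(H>45)&(H<80)&(S>100)&(P[...,2]>.025)&(P[...,2]<.07)&B];print(len(q),rect(q),np.percentile(q[:,2],[5,95]))
q=P[(P[...,2]>.043)&(P[...,2]<.058)&B];print(len(q),rect(q))
```

```text
t 11.9 tcp [ 0.4632 -0.1723  0.0682] x [-1.0e+00  1.7e-03 -6.0e-04] z [ 6.e-04 -2.e-04 -1.e+00] F [-0.13 -0.34 -0.23] M [0.013 0.001 0.025] w 0.647 g 0.0
[-0.356  0.265 -0.32   0.985  0.    -0.355]
4052 (array([ 462.4, -171.2]), array([24.9, 63.4]), 89.79) [0.04555202 0.05326846]
4784 (array([ 461.7, -171. ]), array([24.9, 64.7]), 89.95)
```

Emit:
{"name": "jog_arm", "arguments": {"plan": [{"translation":[0,0,0.9],"twist":[0,0,0]},{"translation":[0,0,0.9],"twist":[0,0,0]},{"translation":[0,0,0.9],"twist":[0,0,0]},{"translation":[0,0,0.45],"twist":[0,0,0]},{"translation":[0,0,0.4],"twist":[0,0,0]},{"translation":[0,0,0],"twist":[0,0,0]}]}}

```text
clock: 12.7
eef_pos: [0.4628, -0.1722, -0.0215]
tool_rot: [-0.0, 0.001, 1.0, 0.0]
ft_force: [-0.2, 0.7, 0.2]
grip_width: 0.65
grasp_force: 0.0
```

Emit:
{"name": "jog_arm", "arguments": {"plan": [{"translation":[0,0,0],"twist":[0,0,0]},{"translation":[0,0,0],"twist":[0,0,0]},{"translation":[0,0,0],"twist":[0,0,0]},{"translation":[0,0,0],"twist":[0,0,0]}], "hand": 0, "squeeze": 45}}

```text
clock: 13.2
eef_pos: [0.4635, -0.1725, -0.0206]
tool_rot: [0.001, 0.001, 1.0, -0.0]
ft_force: [-0.6, -1.2, 6.7]
grip_width: 0.291
grasp_force: 44.0
```

Emit:
{"name": "jog_arm", "arguments": {"plan": [{"translation":[0,0,-0.4],"twist":[0,0,0]},{"translation":[0,0,-0.8],"twist":[0,0,0]},{"translation":[0,0,-1],"twist":[0,0,0]},{"translation":[0,0,-1],"twist":[0,0,0]},{"translation":[0,0,-1],"twist":[0,0,0]},{"translation":[0,0,-0.8],"twist":[0,0,0]},{"translation":[0,0,0],"twist":[0,0,0]}]}}

```text
clock: 14.08
eef_pos: [0.464, -0.1726, 0.1053]
tool_rot: [0.001, 0.001, 1.0, -0.0]
ft_force: [-0.3, -0.4, -2.3]
grip_width: 0.289
grasp_force: 44.1
```

Run:
```python
from h import *
show()
c=cap('wrist');P=pts(c);hsv=cv2.cvtColor(c['color'],cv2.COLOR_RGB2HSV);H,S=hsv[...,0],hsv[...,1]
s,R=tool(); L=(P-s['eef_pos'])@R.as_matrix()
m=(P[...,2]>.05)&(abs(L[...,1])<.02)&(L[...,2]<-.03)&(L[...,2]>-.1)
g=m&(H>45)&(H<80)&(S>100)&(c['range_z']>0); q=L[g];print(len(q),q.min(0).round(4),q.max(0).round(4))
# end disc (button) points: non green, beyond
m2=m&(L[...,0]>.025)&(L[...,0]<.04)&(c['range_z']>0);q=L[m2];print(len(q),q.mean(0).round(4),np.percentile(q,[1,99],axis=0).round(4))
save('w4.png',c,(200,200,440,440),2.4)
```

```text
t 14.07 tcp [ 0.464  -0.1726  0.1053] x [-1.      0.0012 -0.0027] z [ 2.7e-03 -9.0e-04 -1.0e+00] F [-0.31 -0.39 -2.32] M [ 0.053 -0.02  -0.02 ] w 0.289 g 44.1
10147 [-0.0305 -0.0124 -0.0764] [ 0.0323  0.0137 -0.0561]
3032 [ 0.0302  0.0012 -0.0688] [[ 0.0251 -0.0109 -0.0755]
 [ 0.0335  0.0132 -0.0531]]
```

View pics/w4.png

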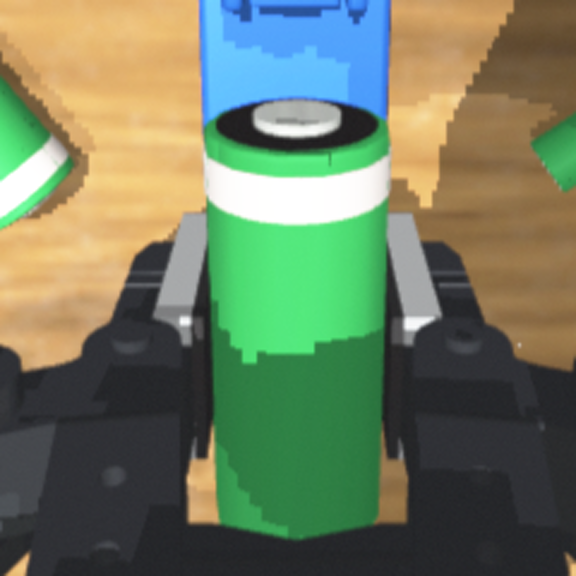

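The crop shows the cell held square between the pads, button (297,118) toward the robot and the rest now empty. Next I go over the cradle to look at it from close.

Emit:
{"name": "jog_arm", "arguments": {"plan": [{"translation":[0,0.4,-0.5],"twist":[0,0,0]},{"translation":[0,0.9,-0.5],"twist":[0,0,0]},{"translation":[-0.3,0.98,-0.5],"twist":[0,0,0]},{"translation":[-0.3,0.98,-0.5],"twist":[0,0,0]},{"translation":[-0.3,0.98,-0.5],"twist":[0,0,0]},{"translation":[-0.3,0.98,-0.5],"twist":[0,0,0]},{"translation":[-0.3,0.98,-0.5],"twist":[0,0,0]},{"translation":[-0.3,0.98,0],"twist":[0,0,0]}]}}

```text
clock: 15.12
eef_pos: [0.5085, 0.0086, 0.1921]
tool_rot: [0.0, 0.001, 1.0, 0.0]
ft_force: [-0.1, 0.0, -0.8]
grip_width: 0.291
grasp_force: 44.2
```

Emit:
{"name": "jog_arm", "arguments": {"plan": [{"translation":[-0.3,0.98,0],"twist":[0,0,0]},{"translation":[-0.3,0.98,0],"twist":[0,0,0]},{"translation":[-0.3,0.98,0],"twist":[0,0,0]},{"translation":[-0.3,0.98,0],"twist":[0,0,0]},{"translation":[-0.3,0.98,0],"twist":[0,0,0]},{"translation":[0,0.5,0],"twist":[0,0,0]},{"translation":[0,0.3,0],"twist":[0,0,0]},{"translation":[0,0,0],"twist":[0,0,0]}]}}

```text
clock: 16.12
eef_pos: [0.5455, 0.1497, 0.1913]
tool_rot: [-0.0, 0.0, 1.0, -0.0]
ft_force: [-0.3, 0.3, -1.3]
grip_width: 0.29
grasp_force: 44.2
```

Run:
```python
from h import *
show();print(monitor.get_state()['joint_positions'].round(3))
c=cap('wrist');P=pts(c);hsv=cv2.cvtColor(c['color'],cv2.COLOR_RGB2HSV);H,S,V=hsv[...,0],hsv[...,1],hsv[...,2]
B=(abs(P[...,0]-.48)<.09)&(abs(P[...,1]-.15)<.06)&(c['range_z']>0)
def r(n,m):
    q=P[m&B]; print(n,len(q),rect(q) if len(q)>5 else '',np.median(q,0).round(4) if len(q) else '')
Z=P[...,2]
r('plate',(Z>.004)&(Z<.013)); r('orange',(H>4)&(H<20)&(S>170)&(Z>.055)&(Z<.07)); r('housing top',(Z>.05)&(Z<.056)&(P[...,0]>.5)); r('all>5mm',(Z>.005)&(Z<.075)); r('brass',(H>12)&(H<30)&(S>120)&(Z>.035)&(Z<.055)&(P[...,0]>.48))
save('w5.png',c,(100,0,540,330),1.8)
```

```text
t 16.12 tcp [0.5455 0.1497 0.1913] x [-1.e+00  9.e-04  4.e-04] z [-4.e-04 -1.e-04 -1.e+00] F [-0.27  0.28 -1.32] M [-0.007  0.028 -0.009] w 0.29 g 44.2
[0.268 0.31  0.076 1.337 0.    0.269]
plate 6194 (array([481.3, 152. ]), array([140.1,  70.1]), 6.1) [0.4697 0.147  0.0083]
orange 284 (array([442.7, 147.9]), array([ 7.6, 19.7]), 5.4) [0.4429 0.1476 0.0634]
housing top 1603 (array([522.5, 156.5]), array([45.2, 37.9]), 6.08) [0.5285 0.1565 0.0529]
all>5mm 11848 (array([481.2, 152. ]), array([139.8,  69.9]), 6.15) [0.4765 0.1521 0.0122]
brass 84 (array([501.7, 154.3]), array([ 3.7, 12.9]), 4.32) [0.5013 0.1539 0.0505]
```

View pics/w5.png

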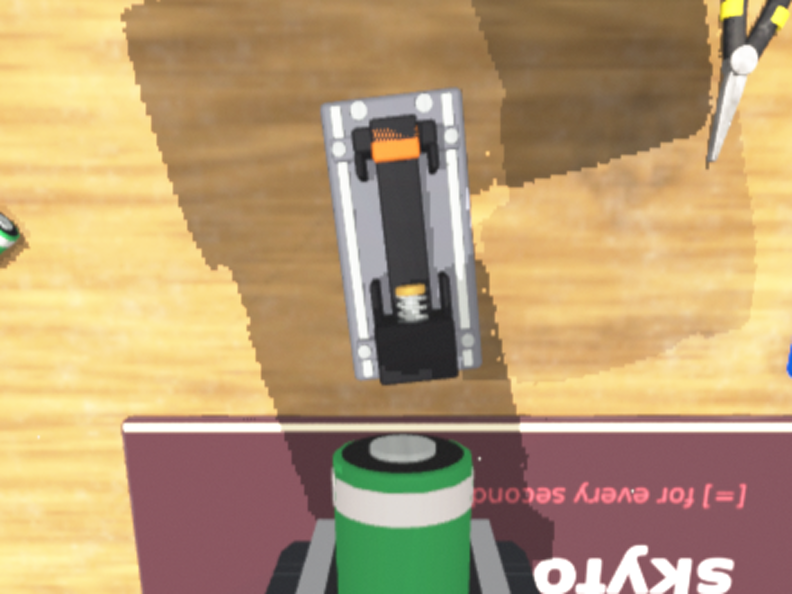

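The view shows the cradle whole: orange lip at (396,150), brass plunger at (410,290), housing at (417,350). The base fits at 140x70 mm with yaw 6.1°; lip and plunger both put the carriage about +8 mm from the middle, consistent with each other. Now I plan the tilted path with clearances.

```bash
cat > plan.py <<'E'
from h import *
O=np.array([.0008,0,-.0608])          # cell origin in tool frame
S=np.array([.4732,.1507,.045]); YAW=np.radians(6.12)
X=np.array([-np.cos(YAW),-np.sin(YAW),0])
def pose(th,Fx,Fz):                    # deg, mm -> TCP pos, R
    t=np.radians(th);u=np.array([np.cos(t),np.sin(t)])
    p=np.array([Fx,Fz])+31.5*u
    R=Ro.from_euler('z',YAW)*Ro.from_matrix(np.diag([-1.,1,-1]))*Ro.from_euler('y',th,degrees=True)
    o=S+X*p[0]/1e3+np.array([0,0,p[1]/1e3])
    return o-R.apply(O),R
def rows(p0,R0,p1,R1,n):
    w=(R0.inv()*R1).as_rotvec()/n; out=[];p,R=p0,R0
    for k in range(n):
        q=p0+(p1-p0)*(k+1)/n
        out.append((R.inv().apply(q-p)/.025,w/.1)); p=q;R=R*Ro.from_rotvec(w)
    return out
def cellxy():                          # where the reading says the cell is: th,Fx,Fz,lateral
    s,R=tool();o=s['eef_pos']+R.apply(O)-S;a=R.apply([1,0,0]);th=np.arcsin(a[2])
    Y=np.array([np.sin(YAW),-np.cos(YAW),0])
    return np.degrees(th).round(2),(1e3*(o@X)-31.5*np.cos(th)).round(2),(1e3*o[2]-31.5*np.sin(th)).round(2),(1e3*o@Y).round(2),np.degrees(a@Y).round(2)
def clear(th,Fx,Fz):
    t=np.radians(th);u=np.array([np.cos(t),np.sin(t)]);n=np.array([-u[1],u[0]]);F=np.array([Fx,Fz])
    def edge(a,b):return a+np.linspace(0,1,80)[:,None]*(b-a)
    c=[F-13*n,F+63*u-13*n,F+63*u-6*n,F+64.5*u-6*n,F+64.5*u+6*n,F+63*u+6*n,F+63*u+13*n,F+13*n]
    B=np.vstack([edge(c[i],c[(i+1)%8]) for i in range(8)])
    def box(x0,x1,z0,z1):
        d=np.maximum(np.maximum(x0-B[:,0],B[:,0]-x1),np.maximum(z0-B[:,1],B[:,1]-z1)); return d.min()
    face=edge(c[0],c[7]); k=face[abs(face[:,1])<=7.1]
    return box(27,40,14.5,18.5),box(-70,-43,-13,8),box(33,40,-13,18),B[:,1].min()+13,(k[:,0].min()+27 if len(k) else 0)
def fz(th,gap=.8): return -13+13*np.cos(np.radians(th))+gap
E
python3 - <<'E'
from plan import *
print(cellxy())
for th in (36,33,30,27,24,20,16,12,8,4,0):
    best=[(min(clear(th,F,fz(th))[:3]),F) for F in np.arange(-41,-24,.5)]
    b=max(best);print(th,b,np.round(clear(th,b[1],fz(th)),1))
E
```

```text
(np.float64(0.01), np.float64(-102.57), np.float64(207.14), np.float64(9.01), np.float64(-6.18))
36 (np.float64(3.7617137818385658), np.float64(-31.5)) [  3.8   3.9   6.5   0.8 -10.8]
33 (np.float64(2.419692544804647), np.float64(-33.5)) [  2.6   2.4   6.6   0.8 -11.8]
30 (np.float64(1.4403995615803638), np.float64(-35.5)) [  1.4   1.5   7.4   0.8 -13. ]
27 (np.float64(1.4647124795187167), np.float64(-36.5)) [  1.5   1.5   7.5   0.8 -13.3]
24 (np.float64(1.283325181277462), np.float64(-37.5)) [  1.7   1.3   7.7   0.8 -13.8]
20 (np.float64(1.8377050993548956), np.float64(-37.5)) [  1.8   2.    6.9   0.8 -13. ]
16 (np.float64(1.8238752922577461), np.float64(-38.5)) [  1.9   1.8   7.4   0.8 -13.5]
12 (np.float64(2.1094552874388413), np.float64(-38.5)) [  2.1   2.4   7.2   0.8 -12.8]
8 (np.float64(2.4765231609800153), np.float64(-39.0)) [  2.5   2.6   7.3   0.8 -12.9]
4 (np.float64(3.24699048856726), np.float64(-39.0)) [  3.2   3.3   7.2   0.8 -12.4]
0 (np.float64(3.5), np.float64(-39.5)) [  3.5   3.5   8.    0.8 -12.5]
```

Run:
```python
from plan import *
s,R=tool();u=np.array([.809,.588]);F=np.array([-31.5,fz(36)])+35*u
p1,R1=pose(36,*F);print(p1,F)
for t,w in rows(s['eef_pos'],R,p1,R1,15): print(t.round(2),w.round(3))
```

```text
[0.41613791 0.14458167 0.03275399] [-3.185      18.89722093]
[ 0.35 -0.01  0.42] [ 0.023  0.418 -0.07 ]
[ 0.33 -0.01  0.44] [ 0.023  0.418 -0.07 ]
[ 0.31 -0.01  0.45] [ 0.023  0.418 -0.07 ]
[ 0.29 -0.    0.46] [ 0.023  0.418 -0.07 ]
[ 0.27 -0.    0.47] [ 0.023  0.418 -0.07 ]
[0.25 0.   0.49] [ 0.023  0.418 -0.07 ]
[0.23 0.01 0.5 ] [ 0.023  0.418 -0.07 ]
[0.21 0.01 0.5 ] [ 0.023  0.418 -0.07 ]
[0.19 0.01 0.51] [ 0.023  0.418 -0.07 ]
[0.17 0.01 0.52] [ 0.023  0.418 -0.07 ]
[0.14 0.02 0.53] [ 0.023  0.418 -0.07 ]
[0.12 0.02 0.53] [ 0.023  0.418 -0.07 ]
[0.1  0.02 0.54] [ 0.023  0.418 -0.07 ]
[0.08 0.02 0.54] [ 0.023  0.418 -0.07 ]
[0.05 0.02 0.54] [ 0.023  0.418 -0.07 ]
```

Emit:
{"name": "jog_arm", "arguments": {"plan": [{"translation":[0.35,-0.01,0.42],"twist":[0.023,0.418,-0.07]},{"translation":[0.33,-0.01,0.44],"twist":[0.023,0.418,-0.07]},{"translation":[0.31,-0.01,0.45],"twist":[0.023,0.418,-0.07]},{"translation":[0.29,0,0.46],"twist":[0.023,0.418,-0.07]},{"translation":[0.27,0,0.47],"twist":[0.023,0.418,-0.07]},{"translation":[0.25,0,0.49],"twist":[0.023,0.418,-0.07]},{"translation":[0.23,0.01,0.5],"twist":[0.023,0.418,-0.07]},{"translation":[0.21,0.01,0.5],"twist":[0.023,0.418,-0.07]}]}}

```text
clock: 17.18
eef_pos: [0.4761, 0.1473, 0.1061]
tool_rot: [-0.168, -0.027, 0.985, -0.009]
ft_force: [-0.0, 0.6, -0.3]
grip_width: 0.287
grasp_force: 44.1
```

Emit:
{"name": "jog_arm", "arguments": {"plan": [{"translation":[0.19,0.01,0.51],"twist":[0.023,0.418,-0.07]},{"translation":[0.17,0.01,0.52],"twist":[0.023,0.418,-0.07]},{"translation":[0.14,0.02,0.53],"twist":[0.023,0.418,-0.07]},{"translation":[0.12,0.02,0.53],"twist":[0.023,0.418,-0.07]},{"translation":[0.1,0.02,0.54],"twist":[0.023,0.418,-0.07]},{"translation":[0.08,0.02,0.54],"twist":[0.023,0.418,-0.07]},{"translation":[0.05,0.02,0.54],"twist":[0.023,0.418,-0.07]},{"translation":[0,0,0],"twist":[0,0,0]}]}}

```text
clock: 18.18
eef_pos: [0.4153, 0.1449, 0.0315]
tool_rot: [-0.31, -0.051, 0.949, -0.017]
ft_force: [0.3, 0.5, 0.0]
grip_width: 0.292
grasp_force: 44.1
```

Run:
```python
from plan import *
show();print(cellxy(),monitor.get_state()['joint_positions'].round(3))
c=cap('wrist');P=pts(c);hsv=cv2.cvtColor(c['color'],cv2.COLOR_RGB2HSV);H,Sa=hsv[...,0],hsv[...,1]
Y=np.array([np.sin(YAW),-np.cos(YAW),0]);Q=(P-S)*1e3;C=np.stack([Q@X,Q@Y,Q[...,2]],-1)
def st(n,m):
    q=C[m]; print(n,len(q),np.percentile(q,[2,50,98],axis=0).round(1).tolist() if len(q) else '')
ok=c['range_z']>0
st('orange',ok&(H>4)&(H<20)&(Sa>170)&(abs(C[...,1])<14)&(abs(C[...,0]-30)<15))
st('green',ok&(H>45)&(H<80)&(Sa>100)&(abs(C[...,1])<18)&(abs(C[...,0]-20)<60))
t=cap('top');b=cv2.resize(t['color'][225:315,205:295],(600,600),interpolation=cv2.INTER_CUBIC)
a=cv2.resize(c['color'][:, 220:420],(200,480))
save('w6.png',c,None,1)
```

```text
t 18.18 tcp [0.4153 0.1449 0.0315] x [-0.8026 -0.0863  0.5902] z [-0.5867 -0.064  -0.8072] F [0.32 0.52 0.04] M [ 0.    -0.603  0.025] w 0.292 g 44.1
(np.float64(36.17), np.float64(-2.49), np.float64(17.47), np.float64(-0.48), np.float64(0.02)) [0.264 0.724 0.123 1.595 0.092 0.127]
orange 0 
green 10229 [[-4.5, -13.5, 28.1], [17.8, -1.8, 46.3], [43.2, 10.1, 64.8]]
```

View pics/w6.png

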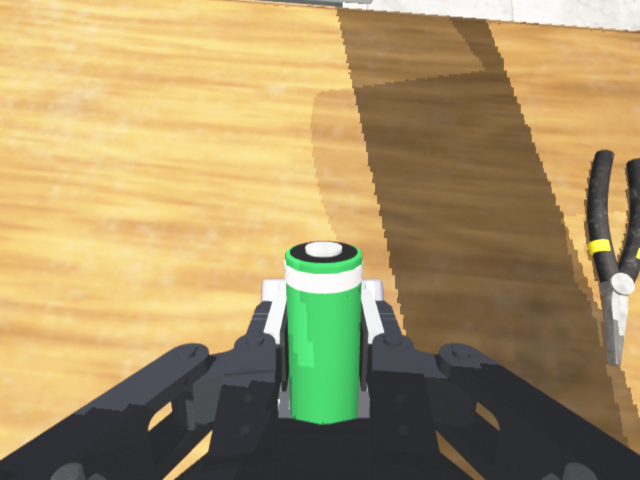

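The wrist view shows the cell tilted and square in the pads, with the pliers far off at (620,280); the cradle is hidden below. The picture budget is spent, so I go on by numbers and force.

```bash
cat >> plan.py <<'E'
def go(th,Fx,Fz,n,lat=.7):
    s,R=tool();p1,R1=pose(th,Fx,Fz)
    p1=p1+np.array([np.sin(YAW),-np.cos(YAW),0])*lat/1e3*0
    print(cellxy())
    for t,w in rows(s['eef_pos'],R,p1,R1,n): print(t.round(2),w.round(3))
E
python3 - <<'E'
from plan import *
u=np.array([.809,.588]);F=np.array([-31.5,fz(36)])+11*u
print(F,clear(36,*F)); go(36,*F,5)
E
```

```text
[-22.601        4.78522093] (np.float64(3.892408274247451), np.float64(12.75779172019785), np.float64(6.669202842732176), np.float64(7.268), np.float64(2.75468935751093))
(np.float64(35.97), np.float64(-3.32), np.float64(18.93), np.float64(-0.49), np.float64(0.01))
[-0.19 -0.    0.  ] [-0.001  0.001  0.   ]
[-0.19 -0.    0.  ] [-0.001  0.001  0.   ]
[-0.19 -0.    0.  ] [-0.001  0.001  0.   ]
[-0.19 -0.    0.  ] [-0.001  0.001  0.   ]
[-0.19 -0.    0.  ] [-0.001  0.001  0.   ]
```

Emit:
{"name": "jog_arm", "arguments": {"plan": [{"translation":[-0.19,-0.01,0],"twist":[0,0,0]},{"translation":[-0.19,-0.01,0],"twist":[0,0,0]},{"translation":[-0.19,-0.01,0],"twist":[0,0,0]},{"translation":[-0.19,0,0],"twist":[0,0,0]},{"translation":[-0.19,0,0],"twist":[0,0,0]},{"translation":[0,0,0],"twist":[0,0,0]},{"translation":[0,0,0],"twist":[0,0,0]}]}}

```text
clock: 19.15
eef_pos: [0.4353, 0.1463, 0.0189]
tool_rot: [-0.308, -0.051, 0.95, -0.017]
ft_force: [0.5, 0.1, -0.9]
grip_width: 0.287
grasp_force: 44.1
```

Emit:
{"name": "jog_arm", "arguments": {"plan": [{"translation":[-0.04,0,0],"twist":[0,0,0]},{"translation":[0,0,0],"twist":[0,0,0]}]}}

```text
clock: 19.4
eef_pos: [0.4362, 0.1464, 0.0183]
tool_rot: [-0.308, -0.051, 0.95, -0.017]
ft_force: [-0.3, 0.4, -1.2]
grip_width: 0.29
grasp_force: 44.1
```

Emit:
{"name": "jog_arm", "arguments": {"plan": [{"translation":[-0.04,0,0],"twist":[0,0,0]},{"translation":[0,0,0],"twist":[0,0,0]}]}}

```text
clock: 19.65
eef_pos: [0.437, 0.1465, 0.0177]
tool_rot: [-0.308, -0.051, 0.95, -0.017]
ft_force: [-0.5, 0.2, -0.8]
grip_width: 0.291
grasp_force: 44.1
```

Emit:
{"name": "jog_arm", "arguments": {"plan": [{"translation":[-0.04,0,0],"twist":[0,0,0]},{"translation":[0,0,0],"twist":[0,0,0]}]}}

```text
clock: 19.9
eef_pos: [0.4377, 0.1466, 0.0171]
tool_rot: [-0.308, -0.051, 0.95, -0.017]
ft_force: [-0.3, 0.3, -1.6]
grip_width: 0.29
grasp_force: 44.1
```

Emit:
{"name": "jog_arm", "arguments": {"plan": [{"translation":[-0.04,0,0],"twist":[0,0,0]},{"translation":[0,0,0],"twist":[0,0,0]}]}}

```text
clock: 20.15
eef_pos: [0.4382, 0.1467, 0.0167]
tool_rot: [-0.309, -0.051, 0.95, -0.017]
ft_force: [-2.1, -0.8, 0.9]
grip_width: 0.289
grasp_force: 44.2
```

```bash
python3 -c "
from plan import *
show();print(cellxy())"
```

```text
t 20.15 tcp [0.4382 0.1467 0.0167] x [-0.8043 -0.0865  0.5879] z [-0.5845 -0.0633 -0.8089] F [-2.09 -0.83  0.89] M [-0.    -0.053  0.061] w 0.289 g 44.2
(np.float64(36.01), np.float64(-25.36), np.float64(2.85), np.float64(0.26), np.float64(0.02))
```

Contact felt at the plunger (−2.1 N along x), about 0.8 mm later than planned. I shift the carriage estimate by that and slide on.

```bash
sed -i 's/^X=np.*/&\nS=S-.0008*X/' plan.py
python3 - <<'E'
from plan import *
go(36,-31.5,fz(36,1),6)
p,R=pose(36,-31.5,fz(36,1))
for w in((30,-35.5),(24,-37.4)):
    p1,R1=pose(w[0],w[1],fz(w[0],1)); print(w)
    for t,x in rows(p,R,p1,R1,5): print(t.round(3),x.round(3))
    p,R=p1,R1
E
```

```text
(np.float64(36.01), np.float64(-24.56), np.float64(2.85), np.float64(0.26), np.float64(0.02))
[-0.05  0.   -0.  ] [-0.001 -0.     0.   ]
[-0.05  0.   -0.  ] [-0.001 -0.     0.   ]
[-0.05  0.   -0.  ] [-0.001 -0.     0.   ]
[-0.05  0.   -0.  ] [-0.001 -0.     0.   ]
[-0.05  0.   -0.  ] [-0.001 -0.     0.   ]
[-0.05  0.   -0.  ] [-0.001 -0.     0.   ]
(30, -35.5)
[-0.075 -0.    -0.001] [-0.    -0.209  0.   ]
[-0.075  0.     0.001] [-0.    -0.209  0.   ]
[-0.075 -0.     0.003] [-0.    -0.209  0.   ]
[-0.074  0.     0.004] [-0.    -0.209  0.   ]
[-0.074 -0.     0.006] [-0.    -0.209  0.   ]
(24, -37.4)
[-0.063  0.     0.011] [ 0.    -0.209  0.   ]
[-0.063  0.     0.012] [ 0.    -0.209  0.   ]
[-0.062  0.     0.014] [ 0.    -0.209  0.   ]
[-0.062  0.     0.015] [ 0.    -0.209  0.   ]
[-0.062  0.     0.016] [ 0.    -0.209  0.   ]
```

Emit:
{"name": "jog_arm", "arguments": {"plan": [{"translation":[-0.055,0,0],"twist":[0,0,0]},{"translation":[-0.055,0,0],"twist":[0,0,0]},{"translation":[-0.055,0,0],"twist":[0,0,0]},{"translation":[-0.055,0,0],"twist":[0,0,0]},{"translation":[-0.055,0,0],"twist":[0,0,0]},{"translation":[-0.055,0,0],"twist":[0,0,0]},{"translation":[0,0,0],"twist":[0,0,0]},{"translation":[0,0,0],"twist":[0,0,0]}]}}

```text
clock: 21.15
eef_pos: [0.444, 0.1472, 0.0126]
tool_rot: [-0.309, -0.051, 0.949, -0.017]
ft_force: [-6.0, -0.8, 8.8]
grip_width: 0.292
grasp_force: 44.6
```

```bash
python3 -c "
from plan import *
show();print(np.round(clear(*cellxy()[:3]),1));go(30,-35.5,fz(30,1),5)"
```

```text
t 21.15 tcp [0.444  0.1472 0.0126] x [-0.8034 -0.0863  0.5892] z [-0.5858 -0.0635 -0.808 ] F [-6.   -0.83  8.77] M [-0.121  1.115 -0.025] w 0.292 g 44.6
[ 3.5  4.9  6.4  1.2 -9.6]
(np.float64(36.1), np.float64(-30.45), np.float64(-1.32), np.float64(0.29), np.float64(0.01))
[-0.08  0.   -0.  ] [-0.001 -0.213  0.   ]
[-0.08  0.   -0.  ] [-0.001 -0.213  0.   ]
[-0.08  0.   -0.  ] [-0.001 -0.213  0.   ]
[-0.08  0.    0.  ] [-0.001 -0.213  0.   ]
[-0.08  0.    0.  ] [-0.001 -0.213  0.   ]
```

Emit:
{"name": "jog_arm", "arguments": {"plan": [{"translation":[-0.08,0,-0.002],"twist":[0,-0.213,0]},{"translation":[-0.08,0,-0.002],"twist":[0,-0.213,0]},{"translation":[-0.08,0,-0.002],"twist":[0,-0.213,0]},{"translation":[-0.08,0,-0.002],"twist":[0,-0.213,0]},{"translation":[-0.08,0,-0.002],"twist":[0,-0.213,0]},{"translation":[0,0,0],"twist":[0,0,0]}]}}

```text
clock: 21.9
eef_pos: [0.4518, 0.148, 0.0069]
tool_rot: [-0.259, -0.052, 0.964, -0.014]
ft_force: [-8.0, -0.7, 4.1]
grip_width: 0.286
grasp_force: 44.2
```

```bash
python3 -c "
from plan import *
show();print(np.round(clear(*cellxy()[:3]),1));go(27,-36.5,fz(27,1.2),3)"
```

```text
t 21.9 tcp [0.4518 0.148  0.0069] x [-0.8609 -0.0926  0.5003] z [-0.4974 -0.0541 -0.8658] F [-7.99 -0.72  4.1 ] M [-0.104  1.037 -0.029] w 0.286 g 44.2
[  1.    2.2   6.6   1.  -12.2]
(np.float64(30.02), np.float64(-34.67), np.float64(-0.79), np.float64(0.32), np.float64(0.02))
[-0.06  0.    0.  ] [-0.002 -0.176  0.001]
[-0.06  0.    0.  ] [-0.002 -0.176  0.001]
[-0.06  0.    0.  ] [-0.002 -0.176  0.001]
```

Emit:
{"name": "jog_arm", "arguments": {"plan": [{"translation":[-0.05,0,0],"twist":[0,0,0]},{"translation":[-0.06,0,0],"twist":[0,-0.176,0]},{"translation":[-0.06,0,0],"twist":[0,-0.176,0]},{"translation":[-0.03,0,0],"twist":[0,-0.176,0]},{"translation":[0,0,0],"twist":[0,0,0]}]}}

```text
clock: 22.52
eef_pos: [0.4558, 0.1485, 0.0042]
tool_rot: [-0.233, -0.052, 0.971, -0.013]
ft_force: [-7.6, -0.5, 0.5]
grip_width: 0.29
grasp_force: 44.3
```

```bash
python3 -c "
from plan import *
show();print(np.round(clear(*cellxy()[:3]),1));go(22,-37.6,fz(22,1.2),4)"
```

```text
t 22.52 tcp [0.4558 0.1485 0.0042] x [-0.8855 -0.0954  0.4547] z [-0.452  -0.0493 -0.8906] F [-7.59 -0.5   0.48] M [-0.04   1.101 -0.037] w 0.29 g 44.3
[  1.6   1.4   7.6   0.8 -13.4]
(np.float64(27.05), np.float64(-36.61), np.float64(-0.6), np.float64(0.32), np.float64(0.02))
[-0.06  0.    0.01] [-0.002 -0.22   0.001]
[-0.06  0.    0.01] [-0.002 -0.22   0.001]
[-0.06  0.    0.02] [-0.002 -0.22   0.001]
[-0.06  0.    0.02] [-0.002 -0.22   0.001]
```

Emit:
{"name": "jog_arm", "arguments": {"plan": [{"translation":[-0.06,0,0.008],"twist":[0,-0.22,0]},{"translation":[-0.06,0,0.01],"twist":[0,-0.22,0]},{"translation":[-0.06,0,0.015],"twist":[0,-0.22,0]},{"translation":[-0.06,0,0.018],"twist":[0,-0.22,0]},{"translation":[0,0,0],"twist":[0,0,0]}]}}

```text
clock: 23.15
eef_pos: [0.4603, 0.1489, 0.0003]
tool_rot: [-0.191, -0.053, 0.98, -0.011]
ft_force: [-8.4, -0.5, -0.1]
grip_width: 0.291
grasp_force: 44.4
```

```bash
python3 -c "
from plan import *
show();print(np.round(clear(*cellxy()[:3]),1));go(15,-38.4,fz(15,1.2),6)"
```

```text
t 23.15 tcp [4.603e-01 1.489e-01 3.000e-04] x [-0.9217 -0.0992  0.375 ] z [-0.3728 -0.0409 -0.927 ] F [-8.39 -0.47 -0.11] M [-0.158  1.192  0.025] w 0.291 g 44.4
[  1.6   1.7   7.2   1.1 -13.2]
(np.float64(22.03), np.float64(-37.44), np.float64(0.13), np.float64(0.4), np.float64(0.02))
[-0.06  0.    0.02] [-0.002 -0.204  0.001]
[-0.06  0.    0.02] [-0.002 -0.204  0.001]
[-0.05  0.    0.02] [-0.002 -0.204  0.001]
[-0.05  0.    0.02] [-0.002 -0.204  0.001]
[-0.05  0.    0.02] [-0.002 -0.204  0.001]
[-0.05  0.    0.02] [-0.002 -0.204  0.001]
```

Emit:
{"name": "jog_arm", "arguments": {"plan": [{"translation":[-0.057,0,0.02],"twist":[0,-0.204,0]},{"translation":[-0.056,0,0.02],"twist":[0,-0.204,0]},{"translation":[-0.055,0,0.021],"twist":[0,-0.204,0]},{"translation":[-0.054,0,0.022],"twist":[0,-0.204,0]},{"translation":[-0.053,0,0.023],"twist":[0,-0.204,0]},{"translation":[-0.052,0,0.024],"twist":[0,-0.204,0]},{"translation":[0,0,0],"twist":[0,0,0]}]}}

```text
clock: 24.02
eef_pos: [0.4667, 0.1495, -0.0057]
tool_rot: [-0.131, -0.053, 0.99, -0.007]
ft_force: [-8.8, -0.9, -0.1]
grip_width: 0.29
grasp_force: 44.5
```

```bash
python3 -c "
from plan import *
show();print(np.round(clear(*cellxy()[:3]),1));go(7,-38.8,fz(7,1.2),7)"
```

```text
t 24.02 tcp [ 0.4667  0.1495 -0.0057] x [-0.9602 -0.1035  0.2594] z [-0.2578 -0.0285 -0.9658] F [-8.78 -0.94 -0.11] M [-0.138  1.299  0.009] w 0.29 g 44.5
[  1.7   2.3   6.8   0.5 -12.8]
(np.float64(15.03), np.float64(-38.01), np.float64(0.04), np.float64(0.44), np.float64(0.03))
[-0.05  0.    0.01] [-0.001 -0.2    0.001]
[-0.05  0.    0.02] [-0.001 -0.2    0.001]
[-0.05  0.    0.02] [-0.001 -0.2    0.001]
[-0.05  0.    0.02] [-0.001 -0.2    0.001]
[-0.05  0.    0.02] [-0.001 -0.2    0.001]
[-0.05  0.    0.02] [-0.001 -0.2    0.001]
[-0.05  0.    0.02] [-0.001 -0.2    0.001]
```

Emit:
{"name": "jog_arm", "arguments": {"plan": [{"translation":[-0.055,0,0.013],"twist":[0,-0.2,0]},{"translation":[-0.052,0,0.015],"twist":[0,-0.2,0]},{"translation":[-0.05,0,0.017],"twist":[0,-0.2,0]},{"translation":[-0.05,0,0.018],"twist":[0,-0.2,0]},{"translation":[-0.05,0,0.019],"twist":[0,-0.2,0]},{"translation":[-0.05,0,0.02],"twist":[0,-0.2,0]},{"translation":[-0.05,0,0.02],"twist":[0,-0.2,0]},{"translation":[0,0,0],"twist":[0,0,0]}]}}

```text
clock: 25.02
eef_pos: [0.4743, 0.1503, -0.0111]
tool_rot: [-0.061, -0.054, 0.997, -0.004]
ft_force: [-8.8, -0.0, -2.2]
grip_width: 0.289
grasp_force: 44.4
```

```bash
python3 -c "
from plan import *
show();print(np.round(clear(*cellxy()[:3]),1));go(0,-38.8,fz(0,1),7)"
```

```text
t 25.02 tcp [ 0.4743  0.1503 -0.0111] x [-0.9867 -0.1066  0.1228] z [-0.1221 -0.0138 -0.9924] F [-8.84 -0.02 -2.21] M [-0.028  1.44   0.058] w 0.289 g 44.4
[  1.7   3.5   6.4   0.6 -12. ]
(np.float64(7.06), np.float64(-38.18), np.float64(0.5), np.float64(0.49), np.float64(0.04))
[-0.05  0.    0.02] [-0.001 -0.176  0.001]
[-0.05  0.    0.02] [-0.001 -0.176  0.001]
[-0.05  0.    0.02] [-0.001 -0.176  0.001]
[-0.05  0.    0.02] [-0.001 -0.176  0.001]
[-0.05  0.    0.02] [-0.001 -0.176  0.001]
[-0.05  0.    0.02] [-0.001 -0.176  0.001]
[-0.05  0.    0.02] [-0.001 -0.176  0.001]
```

Emit:
{"name": "jog_arm", "arguments": {"plan": [{"translation":[-0.055,0,0.017],"twist":[0,-0.176,0]},{"translation":[-0.052,0,0.018],"twist":[0,-0.176,0]},{"translation":[-0.05,0,0.018],"twist":[0,-0.176,0]},{"translation":[-0.048,0,0.019],"twist":[0,-0.176,0]},{"translation":[-0.047,0,0.02],"twist":[0,-0.176,0]},{"translation":[-0.047,0,0.02],"twist":[0,-0.176,0]},{"translation":[-0.047,0,0.02],"twist":[0,-0.176,0]},{"translation":[0,0,0],"twist":[0,0,0]}]}}

```text
clock: 26.02
eef_pos: [0.4824, 0.1512, -0.0153]
tool_rot: [-0.0, -0.054, 0.999, -0.0]
ft_force: [-9.1, 0.4, -3.2]
grip_width: 0.293
grasp_force: 44.5
```

```bash
python3 -c "
from plan import *
show();print(np.round(clear(*cellxy()[:3]),1));go(0,-38,fz(0,0),3)
c=cap('wrist');P=pts(c);hsv=cv2.cvtColor(c['color'],cv2.COLOR_RGB2HSV);H,Sa=hsv[...,0],hsv[...,1]
Y=np.array([np.sin(YAW),-np.cos(YAW),0]);Q=(P-S)*1e3;C=np.stack([Q@X,Q@Y,Q[...,2]],-1)
ok=c['range_z']>0
for n,m in (('orange',(H>4)&(H<20)&(Sa>170)),('green',(H>45)&(H<80)&(Sa>100))):
    q=C[ok&m&(abs(C[...,1])<18)&(abs(C[...,0])<50)];print(n,len(q),np.percentile(q,[1,50,99],axis=0).round(1).tolist() if len(q) else '')
"
```

```text
t 26.02 tcp [ 0.4824  0.1512 -0.0153] x [-9.942e-01 -1.076e-01  4.000e-04] z [-4.e-04 -6.e-04 -1.e+00] F [-9.11  0.39 -3.25] M [-0.021  1.647 -0.003] w 0.293 g 44.5
[  3.1   3.9   7.6   0.5 -12.1]
(np.float64(0.02), np.float64(-39.1), np.float64(0.52), np.float64(0.46), np.float64(0.06))
[0.01 0.01 0.01] [-0.002 -0.001  0.003]
[0.01 0.01 0.01] [-0.002 -0.001  0.003]
[0.01 0.01 0.01] [-0.002 -0.001  0.003]
orange 2335 [[23.9, -10.3, 6.5], [33.0, -2.2, 18.6], [40.0, 8.9, 20.0]]
green 10190 [[-35.9, -12.9, 3.0], [-6.0, -0.9, 11.5], [23.7, 11.5, 14.2]]
```

Level, with the button end clear in front of the lip. Now lower gently onto the floor by feel.

Emit:
{"name": "jog_arm", "arguments": {"plan": [{"translation":[0,0,0.02],"twist":[0,0,0]},{"translation":[0,0,0],"twist":[0,0,0]}]}}

```text
clock: 26.32
eef_pos: [0.4827, 0.1512, -0.0155]
tool_rot: [-0.0, -0.054, 0.999, -0.0]
ft_force: [-10.0, 0.3, 0.7]
grip_width: 0.293
grasp_force: 44.9
```

Emit:
{"name": "jog_arm", "arguments": {"plan": [{"translation":[0,0,0.02],"twist":[0,0,0]},{"translation":[0,0,0],"twist":[0,0,0]}]}}

```text
clock: 26.58
eef_pos: [0.4827, 0.1512, -0.0156]
tool_rot: [-0.0, -0.054, 0.999, -0.0]
ft_force: [-11.4, -0.7, 7.7]
grip_width: 0.29
grasp_force: 45.5
```

Emit:
{"name": "jog_arm", "arguments": {"plan": [{"translation":[0,0,0.02],"twist":[0,0,0]},{"translation":[0,0,0],"twist":[0,0,0]}]}}

```text
clock: 26.82
eef_pos: [0.4828, 0.1513, -0.0156]
tool_rot: [0.0, -0.054, 0.999, -0.0]
ft_force: [-12.7, -1.5, 12.6]
grip_width: 0.292
grasp_force: 46.0
```

```bash
python3 -c "
from plan import *
show();print(cellxy())"
```

```text
t 26.82 tcp [ 0.4828  0.1513 -0.0156] x [-9.942e-01 -1.075e-01 -3.000e-04] z [ 4.e-04 -3.e-04 -1.e+00] F [-12.73  -1.53  12.58] M [-0.262  2.481 -0.005] w 0.292 g 46.0
(np.float64(-0.02), np.float64(-39.47), np.float64(0.2), np.float64(0.43), np.float64(0.05))
```

On the floor (contact at 0.2 mm by reading). Ease off half a millimetre of command, then let the spring side slide the cell under the lip.

Emit:
{"name": "jog_arm", "arguments": {"plan": [{"translation":[0,0,-0.03],"twist":[0,0,0]},{"translation":[0.03,0,0],"twist":[0,0,0]},{"translation":[0.05,0,0],"twist":[0,0,0]},{"translation":[0.05,0,0],"twist":[0,0,0]},{"translation":[0,0,0],"twist":[0,0,0]}]}}

```text
clock: 27.45
eef_pos: [0.4805, 0.151, -0.0155]
tool_rot: [0.001, -0.054, 0.999, -0.0]
ft_force: [-6.2, -1.1, 1.5]
grip_width: 0.29
grasp_force: 44.8
```

```bash
python3 -c "
from plan import *
show();print(cellxy())"
```

```text
t 27.45 tcp [ 0.4805  0.151  -0.0155] x [-0.9942 -0.1073 -0.0014] z [ 1.5e-03 -4.0e-04 -1.0e+00] F [-6.25 -1.12  1.54] M [-0.055  1.356 -0.02 ] w 0.29 g 44.8
(np.float64(-0.08), np.float64(-37.07), np.float64(0.32), np.float64(0.47), np.float64(0.04))
```

Emit:
{"name": "jog_arm", "arguments": {"plan": [{"translation":[0.05,0,0.005],"twist":[0,0,0]},{"translation":[0.05,0,0],"twist":[0,0,0]},{"translation":[0.05,0,0],"twist":[0,0,0]},{"translation":[0.03,0,0],"twist":[0,0,0]},{"translation":[0,0,0],"twist":[0,0,0]}]}}

```text
clock: 28.08
eef_pos: [0.4768, 0.1506, -0.0155]
tool_rot: [0.001, -0.054, 0.999, -0.0]
ft_force: [-5.6, -0.1, -0.6]
grip_width: 0.293
grasp_force: 44.7
```

```bash
python3 -c "
from plan import *
show();print(cellxy())"
```

```text
t 28.07 tcp [ 0.4768  0.1506 -0.0155] x [-0.9942 -0.1073 -0.0028] z [ 2.8e-03 -3.0e-04 -1.0e+00] F [-5.64 -0.06 -0.57] M [-0.122  1.069  0.002] w 0.293 g 44.7
(np.float64(-0.16), np.float64(-33.33), np.float64(0.39), np.float64(0.43), np.float64(0.04))
```

Emit:
{"name": "jog_arm", "arguments": {"plan": [{"translation":[0.03,0,0.01],"twist":[0,0,0]},{"translation":[0.02,0,0],"twist":[0,0,0]},{"translation":[0,0,0],"twist":[0,0,0]}]}}

```text
clock: 28.45
eef_pos: [0.4764, 0.1506, -0.0155]
tool_rot: [0.002, -0.054, 0.999, -0.0]
ft_force: [-5.4, -2.4, -0.3]
grip_width: 0.288
grasp_force: 44.7
```

Emit:
{"name": "jog_arm", "arguments": {"plan": [{"translation":[0,0,0],"twist":[0,0,0]},{"translation":[0,0,0],"twist":[0,0,0]},{"translation":[0,0,0],"twist":[0,0,0]},{"translation":[0,0,0],"twist":[0,0,0]}], "hand": 0.6, "squeeze": 20}}

```text
clock: 28.95
eef_pos: [0.4774, 0.151, -0.0152]
tool_rot: [0.003, -0.054, 0.999, 0.0]
ft_force: [0.2, 0.5, 0.5]
grip_width: 0.601
grasp_force: 0.0
```

```bash
cat > chk.py <<'E'
from plan import *
show();print(cellxy())
c=cap('wrist');P=pts(c);hsv=cv2.cvtColor(c['color'],cv2.COLOR_RGB2HSV);H,Sa=hsv[...,0],hsv[...,1]
Y=np.array([np.sin(YAW),-np.cos(YAW),0]);Q=(P-S)*1e3;C=np.stack([Q@X,Q@Y,Q[...,2]],-1)
ok=c['range_z']>0
for n,m in (('orange',(H>4)&(H<20)&(Sa>170)),('green',(H>45)&(H<80)&(Sa>100))):
    q=C[ok&m&(abs(C[...,1])<18)&(abs(C[...,0])<50)&(C[...,2]<30)];print(n,len(q),np.percentile(q,[1,50,99],axis=0).round(1).tolist() if len(q) else '')
    if n=='green':
        for a in (-25,-12,0,12,20):
            k=q[abs(q[:,0]-a)<3]; print(a,len(k),np.percentile(k[:,2],95).round(1) if len(k) else '')
E
python3 chk.py
```

```text
t 28.95 tcp [ 0.4774  0.151  -0.0152] x [-0.9942 -0.1073 -0.0058] z [ 5.8e-03  5.0e-04 -1.0e+00] F [0.21 0.49 0.48] M [-0.001  0.043 -0.01 ] w 0.601 g 0.0
(np.float64(-0.33), np.float64(-33.72), np.float64(0.82), np.float64(0.18), np.float64(0.04))
orange 1528 [[28.4, -10.2, 17.2], [31.9, -0.6, 18.6], [35.3, 8.8, 20.0]]
green 9984 [[-29.7, -13.1, -4.3], [-1.1, -0.9, 11.3], [22.7, 11.5, 13.7]]
-25 1001 13.2
-12 1042 13.3
0 1142 13.2
12 1256 13.3
20 1250 13.4
```

Released; the cell's top reads level at 13.2–13.4 mm along its length. Now straight up and check.

Emit:
{"name": "jog_arm", "arguments": {"plan": [{"translation":[0,0,-0.2],"twist":[0,0,0]},{"translation":[0,0,-0.5],"twist":[0,0,0]},{"translation":[0,0,-1],"twist":[0,0,0]},{"translation":[0,0,-1],"twist":[0,0,0]},{"translation":[-0.4,0,-1],"twist":[0,0,0]},{"translation":[-1,0,-1],"twist":[0,0,0]},{"translation":[-1,0,-0.5],"twist":[0,0,0]},{"translation":[0,0,0],"twist":[0,0,0]}]}}

```text
clock: 30.0
eef_pos: [0.538, 0.1576, 0.1167]
tool_rot: [0.004, -0.053, 0.999, 0.0]
ft_force: [-0.3, 0.9, -1.3]
grip_width: 0.6
grasp_force: 0.0
```

```bash
python3 chk.py
python3 - <<'E'
from plan import *
c=load('wrist');P=pts(c);Y=np.array([np.sin(YAW),-np.cos(YAW),0]);Q=(P-S)*1e3;C=np.stack([Q@X,Q@Y,Q[...,2]],-1)
hsv=cv2.cvtColor(c['color'],cv2.COLOR_RGB2HSV)
m=(hsv[...,1]<40)&(hsv[...,2]>150)&(abs(C[...,1])<13)&(C[...,0]>15)&(C[...,0]<33)&(C[...,2]>3)&(C[...,2]<16)
q=C[m];print('white',len(q),np.percentile(q,[2,98],axis=0).round(1).tolist() if len(q) else '')
E
```

```text
t 30.0 tcp [0.538  0.1576 0.1167] x [-0.9942 -0.1068 -0.0084] z [ 0.0084  0.0012 -1.    ] F [-0.32  0.9  -1.32] M [0.008 0.014 0.021] w 0.6 g 0.0
(np.float64(-0.48), np.float64(-94.59), np.float64(132.73), np.float64(0.08), np.float64(0.01))
orange 670 [[28.3, -10.4, 0.5], [33.2, -1.3, 18.4], [39.9, 10.2, 20.2]]
green 3527 [[-30.0, -13.0, 2.1], [-2.4, -0.8, 11.1], [22.4, 11.6, 14.0]]
-25 363 13.3
-12 379 13.4
0 409 13.2
12 403 13.3
20 406 13.4
white 374 [[23.3, -12.9, 4.1], [28.4, 11.4, 14.0]]
```

```bash
python3 -c "
from rig import ctrl
print(ctrl.close_job())"
```

```text
the job is handed in; nothing more can be done
None
```

The green cell is loaded in the charging cradle: pressed against the plunger, swung down past the lip, and released level on the floor with its button end under the lip, and the job is handed in at 30 s of robot time; wrist force stayed under about 20 N, and no move went near the mug, tape roll or pliers.

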